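Stand the pool-heater hub on its mat and plug in its aerial

ROBOT

A 6-joint arm with a two-finger parallel gripper is mounted at the origin on the work surface. World frame = base frame: x ahead of the robot, y to its left, z up, the work surface at z = 0. Lengths are in m, angles in rad, forces in N, time in s.
With the tool pointing down it reaches from about 0.35 to 0.875 m from the base axis. Payload 4.2 kg.
Tool frame: the origin (TCP) lies at the very end of the fingers, on their centre line; the grasp point (between the pads) lies 19 mm behind it; z points along the fingers, y is the line along which they close (so a half turn about z gives the same grasp; the last joint's range is limited). The gripper opens to 87 mm and grips with 3 to 60 N. Pads are 19 mm wide; open, the fingers measure 117 mm over their backs; the gripper's body (75 mm by 190 mm) begins 51 mm behind the grasp point.
Start: joints at [1.376, 0.385, 0.008, 0, -1.194, -0.259], TCP at [0.274, 0.562, 0.187] pointing down, gripper open.
Joint ranges: [-3.14, 3.14], [-1.21, 2.06], [-1.07, 1.41], [-3.16, 2.05], [-2.99, -0.16], [-3.1, 3.1]. Speed limits (rad/s): [2.79, 2.79, 3.14, 3.14, 3.14, 3.14].

INTERFACE

Orientations are given as a rotation vector (axis times angle).
In Python, from rig import env gives the robot as it stands. Calls block until the motion is done:
- env.movep(position, orientation): joint-space move of the TCP to a pose.
- env.line_to(position, attitude=None, speed=0.15): straight line of the TCP; attitude=None keeps the orientation; speed is the mean speed in m/s.
- env.move_j(angles): joint-space move.
- env.gripper_to(opening): finger opening in m; the grip force is fixed at half the most; returns when the fingers have stopped.
- env.sleep(seconds).
- env.ik(position, orientation): joint angles nearest the present ones, or None.
- env.read_state(): the state.
- env.read_camera(name): name is "scene" or "top" or "wrist"; returns (picture, depth): 420x560x3 uint8, red, green, blue; 420x560 float32, m along the optical axis (not along the pixel's ray), 0 where there is no reading.
- env.get_calibration(name): a dict with "fov_y" (degrees; the focal length in pixels is half the picture's height over the tangent of half this angle, whatever the lens; pixels are square), "cx", "cy" (the principal point, pixels), "k1" (the pictures are not rectified: a ray, as slopes to the right and down, at radius r is drawn at 1 + k1 r^2 times it, then the intrinsics apply), "camera_from_world" (4x4, takes a point from world to camera coordinates). Camera axes: x right, y up, looking along -z (the intrinsics and any distortion apply to the point x, -y, -z); pixel columns grow to the right and rows downward; lengths in m; the calibration is good to about 2 mm. A picture is of the moment at which its call begins: read the wrist's pose just before it. get_calibration takes no time and is no camera call; for the wrist camera it gives the pose at the moment of the call.
A pose or a line that the arm cannot do raises env.PlanningError and nothing moves.
- env.finish_job(): hands the job in; it is judged then, once.
Trained networks look in the newest picture that a camera, given by its name, has taken for a name from the list of things; names that differ only in an ending like _2 or _b are one class to them, and where a whole thing is asked for, a point or a joint stands for the part that bears it (a point fixed in the world has none). Each returns a list of dicts, best first, with "score" (0 to 1); they miss things now and then, are a little off and sometimes report something else, mostly with a low value. They report only what shows in the picture. A call takes as long as a camera call. They do not tell look-alikes from the thing itself.
- env.recognise(thing, camera): "location" ([x, y, z] in m, in the coordinates of the camera as it stood for that picture, good to about 4 mm: the middle of the surface that is visible of it).
- env.pinpoint(thing, camera): "location" ([x, y, z] in m, in the coordinates of the camera as it stood for that picture, good to about 4 mm: a listed point, or the origin of a listed thing).
The state is a dict: "t": time; "joint_positions": joint angles; "qd": joint speeds; "joint_efforts": joint torques, N m; "tcp_pos": TCP position; "tcp_rot": TCP orientation; "wrist_force": force on the tool from outside, world axes, zero at the start; "ft_torque": the same for the moment, N m; "finger_gap": finger opening in m; "finger_force": force on a finger pad.
Only numpy, scipy, OpenCV 4.12 (cv2) and the standard library are available. Lean on these libraries where they do the work, as an engineer would, in place of code of your own. Each camera call takes 0.05 s, during which the arm holds its last target. There are 200 camera calls.

TASK

Set up the pool heater's wireless hub, which is lying on its back: stand it upright on its plain white end in the middle of the blue mat, squarely, with its lights facing the yellow-striped edge, without dropping it or letting it fall over, and let go of it. Then take the stub aerial from the wooden block and plug it fully home into the socket on top of the standing hub. Let go, and leave the other things on the table where they are.

Things in the scene. Friction and masses are not known exactly. Their poses are not given: they have to be found in the camera images.
- hub: Flat hard-plastic hub 130 (x) x 60 (y) x 34 mm (z), 0.3-0.65 kg, balanced about its middle. White; last 30 mm at the socket end (+x) blue. Starts flat on its back on the table, lights up, blue end roughly away from the robot. Origin: centre of the back face (underside as it lies). z points out of the light side (black panel, three small lights). To stand on its plain white end (-x), 60 x 34 mm.
- hub_socket (a point): Centre of the mouth of the aerial socket, in the middle of the hub's blue end (65 mm along x and 17 mm along z from the hub's origin). Round hole 11 mm across, 26 mm deep, mouth chamfered by 1.5 mm.
- hub_foot (a point): Centre of the hub's plain white end, on which it is to stand (-65 mm along x, 17 mm along z from the hub's origin).
- hub_front (a point): A point in the air 50 mm out from the light side, at the level of the foot end: it shows which way the lights look.
- mat: Fixed thin blue mat on the table, 110 mm (x) by 130 mm (y), 4 mm thick; a yellow stripe 18 mm wide runs along its +x edge, the edge farther from the robot. Origin: centre of its underside.
- aerial: Stub aerial, upright in the block's hole, 92 mm long, 30 g. Origin: tip of its brass plug; z up along it. From the tip: plug 8 mm across, 22 mm long (first 3 mm tapered); collar 20 mm across, 5 mm thick; round black stem 14 mm across from 27 to 92 mm, red band near the top. Fully plugged in, the collar rests on the hub's end, the plug 22 mm inside.
- block: Fixed wooden block 60 x 60 mm, 30 mm high, with a hole 11 mm across and 25 mm deep in the middle of its top, in which the aerial waits (its collar on the block's top, loose: it lifts straight out). Origin: centre of its underside.
- mug: Bystander, to be left alone: blue mug, 76 mm across, 85 mm tall, handle at its +y. Loose. Origin: in the middle of its underside.
- float_red: Bystander, to be left alone: red wooden fishing-float ornament, 44 mm across, 95 mm tall. Loose. Origin: in the middle of its underside.
- float_yellow: Bystander, to be left alone: yellow wooden fishing-float ornament, 44 mm across, 95 mm tall. Loose. Origin: in the middle of its underside.
- driver: Bystander, to be left alone: screwdriver, lying, along its x. Loose. Origin: under its shaft.
- carton: Bystander, to be left alone: small flat cardboard carton, 100 x 70 x 22 mm, lying. Loose. Origin: in the middle of its underside.
Not all that is in view belongs to the job. Of the things like the mat, leave any that is red; of the rest the larger one is meant.

How it is judged:
By the outcome, as a careful person would: the job done as asked, in the order asked, and still so for the second after the job is handed in, with the robot touching nothing.
It also fails if it takes over 72 s, if anything falls off the work surface, if the arm or the gripper's body presses on something with over 40 N, if the wrist force passes 120 N, or if a joint passes its speed limit or range.

## Working session

There is one attempt and no reset: what is moved stays moved. The work goes in short steps, each a Python script; the robot and the scene stay as the last script left them, time stands still between calls to the robot, and variables do not carry over. Pictures are saved under pics/ and viewed, at most 10 in all, crops included, and the job is handed in when it is done.

```bash
ls; mkdir -p pics
cat > h.py <<'E'
import numpy as np, cv2
from rig import env
from scipy.spatial.transform import Rotation as R
def save(cam,name):
    im,d=env.read_camera(cam); c=env.get_calibration(cam); cv2.imwrite(f'pics/{name}.png',im[:,:,::-1]); return im,d,c
def cloud(d,c):
    h,w=d.shape; f=h/2/np.tan(np.radians(c['fov_y'])/2)
    u,v=np.meshgrid(np.arange(w),np.arange(h))
    K=np.array([[f,0,c['cx']],[0,f,c['cy']],[0,0,1.]])
    p=np.stack([u,v],-1).reshape(-1,1,2).astype(float)
    s=cv2.undistortPoints(p,K,np.array([c['k1'],0,0,0.])).reshape(h,w,2)
    P=np.stack([s[...,0]*d,-s[...,1]*d,-d],-1)
    T=np.linalg.inv(c['camera_from_world'])
    return P@T[:3,:3].T+T[:3,3]
def w(loc,c):
    return (np.linalg.inv(c['camera_from_world'])@np.r_[loc,1])[:3]
E
python3 - <<'E'
from h import *
for cam in ['top','scene']:
    im,d,c=save(cam,cam+'0'); 
    print(cam,c['fov_y'],c['k1'],w([0,0,0],c).round(3))
    for t in ['hub','hub_socket','hub_foot','hub_front','mat','aerial','block','mug','float_red','float_yellow','driver','carton']:
        print(t,[(round(r['score'],2),w(r['location'],c).round(3).tolist()) for r in env.pinpoint(t,cam)[:3]])
print(env.read_state()['t'])
E
```

```text
pics
top 57.10367864555839 -0.04004587935156003 [ 0.406 -0.088  1.033]
hub [(0.81, [0.483, 0.26, -0.003]), (0.49, [0.38, -0.069, 0.001])]
hub_socket [(0.87, [0.548, 0.262, 0.019])]
hub_foot [(0.59, [0.415, 0.251, 0.02])]
hub_front [(0.68, [0.42, 0.251, 0.084])]
mat [(0.86, [0.601, -0.472, 0.001]), (0.78, [0.568, -0.024, 0.004]), (0.58, [0.362, -0.301, 0.0])]
aerial [(0.57, [0.416, -0.181, -0.002]), (0.53, [0.538, -0.272, 0.008]), (0.38, [0.414, 0.253, 0.082])]
block [(0.63, [0.708, 0.108, -0.004]), (0.56, [0.539, -0.269, -0.0])]
mug [(0.87, [0.386, 0.123, 0.002])]
float_red [(0.66, [0.377, -0.07, 0.002])]
float_yellow []
driver [(0.82, [0.708, 0.107, -0.003]), (0.55, [0.727, -0.145, -0.002])]
carton [(0.76, [0.727, -0.145, -0.001]), (0.17, [0.537, -0.271, 0.008])]
scene 46.14119885231739 0.025995900625828728 [1.214 0.059 0.967]
hub [(0.82, [0.482, 0.255, -0.0]), (0.23, [0.542, -0.269, -0.001])]
hub_socket [(0.69, [0.383, -0.069, 0.004]), (0.58, [0.542, 0.266, 0.018])]
hub_foot [(0.83, [0.416, 0.25, 0.015])]
hub_front []
mat [(0.92, [0.567, -0.022, -0.002]), (0.8, [0.602, -0.472, -0.002]), (0.75, [0.368, -0.309, 0.005])]
aerial [(0.47, [0.538, -0.27, 0.006])]
block [(0.8, [0.542, -0.268, -0.001]), (0.43, [0.54, -0.267, 0.007])]
mug [(0.74, [0.38, 0.116, -0.004]), (0.16, [0.569, -0.024, -0.0])]
float_red [(0.53, [0.383, -0.074, 0.003])]
float_yellow [(0.73, [0.417, -0.18, -0.004])]
driver [(0.86, [0.708, 0.105, 0.002])]
carton [(0.89, [0.727, -0.143, -0.005])]
1.3
```

View pics/top0.png

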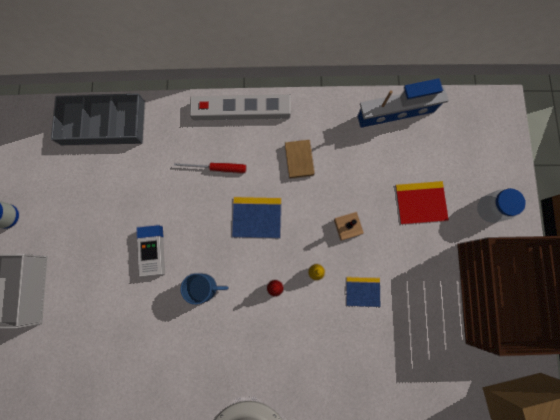

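View pics/scene0.png

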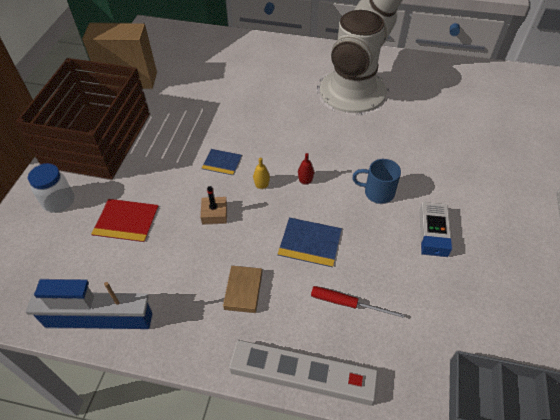

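Top view: hub at (150,250), large blue mat with stripe at (257,217), block and aerial at (348,227); the small blue mat (363,292) and red mat (421,203) are decoys. The scene view agrees. Next I'll measure precisely and check IK.

```bash
cat >> h.py <<'E'
def rect(P,m,ax=(0,1)):
    q=P[m][:,list(ax)].astype(np.float32); r=cv2.minAreaRect(q); return np.round(r[0],4),np.round(r[1],4),round(r[2],2)
def att(a,y):
    a=np.array(a,float);a/=np.linalg.norm(a); y=np.array(y,float); y-=a*(a@y); y/=np.linalg.norm(y)
    return R.from_matrix(np.c_[np.cross(y,a),y,a]).as_rotvec()
E
python3 - <<'E'
from h import *
for cam in ['top','scene']:
    im,d,c=save(cam,cam+'1'); P=cloud(d,c); h=cv2.cvtColor(im,cv2.COLOR_RGB2HSV); H,S,V=[h[...,i].astype(int) for i in range(3)]
    X,Y,Z=P[...,0],P[...,1],P[...,2]
    near=lambda x,y,r:(abs(X-x)<r)&(abs(Y-y)<r)&(d>0)
    print(cam,'table z',np.median(Z[near(.6,.15,.03)]))
    m=near(.57,-.023,.09)&(S>120)&(Z<.02); print('mat',rect(P,m),m.sum(),np.median(Z[m]))
    m=near(.57,-.023,.09)&(S>120)&(H<40)&(Z<.02); print('stripe',rect(P,m),m.sum())
    m=near(.483,.257,.09)&(Z>.026)&(Z<.05); print('hub top',rect(P,m),m.sum(),np.median(Z[m]))
    m=near(.483,.257,.09)&(Z>.026)&(S>120)&(H>95)&(H<130); print('hub blue',rect(P,m),m.sum())
    m=near(.54,-.27,.05)&(Z>.024)&(Z<.034); print('block',rect(P,m),m.sum(),np.median(Z[m]))
    m=near(.54,-.27,.06)&(Z>.05); print('aerial',rect(P,m),m.sum(),Z[m].max(),P[m].mean(0))
q0=np.array(env.read_state()['joint_positions']);print(q0)
for phi in [20,30,40,45,50,60]:
    s,c_=np.sin(np.radians(phi)),np.cos(np.radians(phi))
    for name,p,a in [('pick',[.485,.257,.02],[-s,0,-c_]),('place',[.567-.02,-.023,.07],[-c_,0,-s])]:
        for sg in (1,-1):
            q=env.ik(p,att(a,[0,sg,0])); print(phi,name,sg,None if q is None else np.round(q,2))
E
```

```text
top table z -0.00015805145924019381
mat (array([ 0.5704, -0.0235]), array([0.1288, 0.1084]), 89.34) 1744 0.004008624741242972
stripe (array([ 0.6154, -0.024 ]), array([0.1288, 0.0185]), 89.04) 299
hub top (array([0.48  , 0.2564]), array([0.1286, 0.0618]), 5.61) 1161 0.034245055972199845
hub blue (array([0.5295, 0.2603]), array([0.0271, 0.06  ]), 5.52) 232
block (array([ 0.5381, -0.2672]), array([0.0605, 0.0598]), 14.97) 445 0.02975992759269075
aerial (array([ 0.5367, -0.2662]), array([0.0144, 0.0121]), 82.91) 51 0.10228716490218948 [ 0.53628209 -0.26468149  0.08762432]
scene table z -0.00037629087345247836
mat (array([ 0.5692, -0.0242]), array([0.1308, 0.1112]), 87.92) 1755 0.003699164435365665
stripe (array([ 0.6142, -0.0258]), array([0.1308, 0.0212]), 87.92) 381
hub top (array([0.4803, 0.2553]), array([0.1358, 0.0603]), 5.44) 1241 0.03367644593944075
hub blue (array([0.5015, 0.2577]), array([0.0921, 0.0595]), 4.26) 350
block (array([ 0.5404, -0.2673]), array([0.0623, 0.0589]), 15.93) 441 0.0294326694733954
aerial (array([ 0.5418, -0.2662]), array([0.0136, 0.0143]), 18.42) 101 0.103
[... 627 characters left out ...]
 -1.63  1.11]
40 place 1 [ 0.17  0.89  0.37 -0.14 -1.92 -1.73]
40 place -1 [ 0.17  0.89  0.37 -0.14 -1.92  1.42]
45 pick 1 [ 0.53  0.86  0.31 -0.37 -1.72 -2.03]
45 pick -1 [ 0.53  0.86  0.31 -0.37 -1.72  1.12]
45 place 1 [ 0.17  0.83  0.31 -0.13 -1.82 -1.73]
45 place -1 [ 0.17  0.83  0.31 -0.13 -1.82  1.42]
50 pick 1 [ 0.52  0.91  0.37 -0.4  -1.82 -2.03]
50 pick -1 [ 0.52  0.91  0.37 -0.4  -1.82  1.12]
50 place 1 [ 0.18  0.78  0.24 -0.12 -1.73 -1.73]
50 place -1 [ 0.18  0.78  0.24 -0.12 -1.73  1.42]
60 pick 1 [ 0.49  1.01  0.49 -0.47 -2.   -2.04]
60 pick -1 [ 0.49  1.01  0.49 -0.47 -2.    1.1 ]
60 place 1 [ 0.19  0.67  0.11 -0.1  -1.53 -1.73]
60 place -1 [ 0.19  0.67  0.11 -0.1  -1.53  1.41]
```

```bash
cat >> h.py <<'E'
PHI,O,ZG=np.radians(35),.006,.0245
def tool(Rh,ph,sg=1,back=0.,slip=0.):
    """TCP pose for hub rotation Rh (matrix), hub origin ph"""
    s,c=np.sin(PHI),np.cos(PHI); a=np.array([-s,0,-c])
    g=np.array([O,0,ZG])+a*(.019-back)
    return ph+Rh@g, att(Rh@a,Rh@[0,sg,0])
def Rstand(yaw): return R.from_euler('z',yaw).as_matrix()@np.c_[[0,0,1.],[0,-1,0],[1,0,0]]
MAT=np.array([.570,-.024]); MYAW=np.radians(-1.)
def stand_origin(h): # hub origin when standing, foot h above table
    x=np.array([np.cos(MYAW),np.sin(MYAW)]); return np.r_[MAT-.017*x, h+.065]
E
python3 - <<'E'
from h import *
Rh=R.from_euler('z',np.radians(5.4)).as_matrix(); ph=np.array([.481,.2563,0])
env.movep(*tool(Rh,ph,-1,back=.10))
p,r=tool(Rh,ph,-1); env.line_to(p,r,speed=.1)
print(env.read_state()['wrist_force'])
env.gripper_to(.05); s=env.read_state(); print(s['finger_gap'],s['finger_force'],s['wrist_force'],s['t'])
env.line_to(p+[0,0,.02],speed=.05); s=env.read_state(); print(s['finger_gap'],s['wrist_force'],s['ft_torque'])
save('scene','grip'); save('wrist','gripw')
im=np.hstack([cv2.imread('pics/grip.png')[100:400,250:],cv2.resize(cv2.imread('pics/gripw.png'),(400,300))]);cv2.imwrite('pics/g.png',im)
E
```

```text
[-0.16959114 -0.20023224 -0.53957769]
0.05033858273161825 2.7025261479138862 [-0.01007066  0.15413598  4.78304169] 5.0333
0.049995141139121596 [-0.64186067 -0.66312964 -0.85340959] [ 0.07685471 -1.2229607   0.05674026]
```

View pics/g.png

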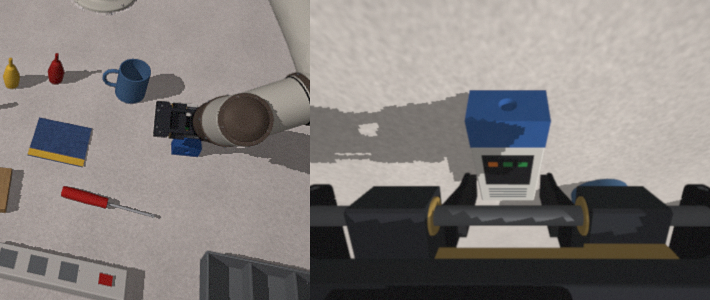

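The gap reads 0.050 m, less than the hub's 60 mm width, and there is no weight on the wrist, so the grip looks wrong. I'll inspect it before going on.

Run:
```python
from h import *
s=env.read_state(); print(s)
Rh=R.from_euler('z',np.radians(5.4)).as_matrix(); ph=np.array([.481,.2563,0]); print(tool(Rh,ph,-1))
im,d,c=save('wrist','w2'); P=cloud(d,c)
for t in ['hub','hub_socket','hub_foot']: print(t,[(round(r['score'],2),w(r['location'],c).round(3).tolist()) for r in env.pinpoint(t,'wrist')[:2]])
im,d,c=save('top','t2'); P=cloud(d,c); h=cv2.cvtColor(im,cv2.COLOR_RGB2HSV)
m=(abs(P[...,0]-.52)<.06)&(abs(P[...,1]-.257)<.07)&(h[...,1]>120)&(h[...,0]>95)&(P[...,2]>.01)&(P[...,2]<.07); print(rect(P,m),m.sum(),P[m].mean(0) if m.any() else 0)
print(w([0,0,0],c))
```

```text
{'t': 5.6833, 'joint_positions': array([ 0.60113902,  0.73998831,  0.15770821, -0.28247567, -1.53964746,
        1.15291744]), 'qd': array([-0.00054853,  0.00317739, -0.00148285,  0.00071502, -0.00018488,
        0.00052061]), 'joint_efforts': array([ 4.12013454e-03, -5.19009054e+01,  1.52742755e+01,  3.10358673e+00,
       -1.03039049e+00,  2.12749484e-02]), 'tcp_pos': array([0.47589603, 0.25577286, 0.02867027]), 'tcp_rot': array([ 2.9658007 ,  0.13963492, -0.93596528]), 'wrist_force': array([-0.15888456,  0.03594315, -0.19311252]), 'ft_torque': array([ 0.13908725, -1.22222551, -0.01240045]), 'finger_force': 0.0, 'finger_gap': 0.04992379212658333}
(array([0.47612378, 0.25583906, 0.00893611]), array([ 2.96617156,  0.1398811 , -0.9352303 ]))
hub []
hub_socket [(0.71, [0.548, 0.266, 0.02])]
hub_foot [(0.86, [0.415, 0.248, 0.019])]
(array([0.526 , 0.2565]), array([0.0221, 0.0621]), 1.43) 92 [0.5238043  0.2599253  0.03174267]
[ 0.4059186  -0.08754213  1.03326216]
```

View pics/w2.png

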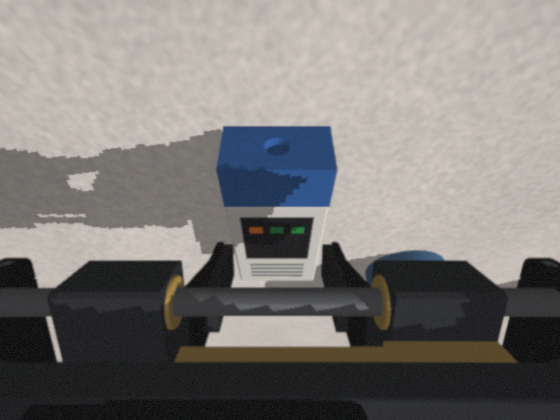

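Run:
```python
from h import *
Rh=R.from_euler('z',np.radians(5.4)).as_matrix(); ph=np.array([.481,.2563,0])
f=lambda n:(lambda s:print(n,round(s['t'],2),s['finger_gap'].__round__(4),round(float(s['finger_force']),2),s['wrist_force'].round(2),s['tcp_pos'].round(4)))(env.read_state())
f('now'); env.gripper_to(.087); f('open')
p,r=tool(Rh,ph,-1); env.line_to(p,r,speed=.1); f('down')
for g in [.07,.062,.057,.052]: env.gripper_to(g); f(g)
im,d,c=save('wrist','w3'); P=cloud(d,c)
# finger points: cloud in tool frame
s=env.read_state(); T=R.from_rotvec(s['tcp_rot']); q=T.inv().apply(P.reshape(-1,3)-s['tcp_pos']).reshape(P.shape)
for v in range(200,420,20): print(v,[tuple((q[v,u]*1000).round().astype(int)) for u in range(160,400,20)])
```

```text
now 5.93 0.0499 0.0 [ 0.5  -0.18 -0.42] [0.476  0.2558 0.0287]
open 6.83 0.0867 0.0 [-0.06 -0.07  0.39] [0.4761 0.2558 0.0289]
down 7.18 0.0871 0.0 [-0.35  0.42 -0.32] [0.4755 0.2554 0.008 ]
0.07 7.82 0.07 0.0 [0.23 0.   0.11] [0.4761 0.2559 0.009 ]
0.062 8.31 0.0622 0.0 [-0.11 -0.31 -1.06] [0.4761 0.2558 0.0089]
0.057 8.72 0.0571 6.29 [-0.06  1.54  0.36] [0.4761 0.2561 0.0089]
0.052 9.14 0.0522 2.53 [0.46 1.18 4.48] [0.4763 0.2556 0.0102]
200 [(np.int64(26), np.int64(-74), np.int64(-5)), (np.int64(26), np.int64(-61), np.int64(-6)), (np.int64(27), np.int64(-48), np.int64(-7)), (np.int64(41), np.int64(-26), np.int64(-58)), (np.int64(42), np.int64(-17), np.int64(-59)), (np.int64(42), np.int64(-8), np.int64(-60)), (np.int64(42), np.int64(2), np.int64(-59)), (np.int64(42), np.int64(11), np.int64(-58)), (np.int64(42), np.int64(20), np.int64(-60)), (np.int64(42), np.int64(29), np.int64(-59)), (np.int64(27), np.int64(52), np.int64(-7)), (np.int64(26), np.int64(66), np.int64(-5))]
220 [(np.int64(9), np.int64(-80), np.int64(6)), (np.int64(8), np.int64(-67), np.int64(8)), (np.int64(8), np.int6
[... 4739 characters left out ...]
3)), (np.int64(25), np.int64(14), np.int64(-142)), (np.int64(25), np.int64(18), np.int64(-143)), (np.int64(25), np.int64(23), np.int64(-143))]
400 [(np.int64(24), np.int64(-24), np.int64(-147)), (np.int64(24), np.int64(-20), np.int64(-147)), (np.int64(25), np.int64(-15), np.int64(-148)), (np.int64(25), np.int64(-11), np.int64(-148)), (np.int64(25), np.int64(-7), np.int64(-148)), (np.int64(24), np.int64(-3), np.int64(-147)), (np.int64(23), np.int64(1), np.int64(-146)), (np.int64(24), np.int64(5), np.int64(-147)), (np.int64(25), np.int64(9), np.int64(-148)), (np.int64(24), np.int64(13), np.int64(-147)), (np.int64(25), np.int64(17), np.int64(-148)), (np.int64(25), np.int64(21), np.int64(-148))]
```

Run:
```python
from h import *
f=lambda n:(lambda s:print(n,round(s['t'],2),s['finger_gap'].__round__(4),round(float(s['finger_force']),2),s['wrist_force'].round(2),s['tcp_pos'].round(4)))(env.read_state())
f('now'); env.gripper_to(0.); f('closed'); p=env.read_state()['tcp_pos']
env.line_to(p+[0,0,.012],speed=.04); f('lift')
save('wrist','w4')
```

```text
now 9.19 0.0522 2.53 [-0.55 -0.6   4.72] [0.4763 0.2556 0.0102]
closed 10.28 0.0002 3.33 [ 0.18 -0.42  5.68] [0.4764 0.2555 0.0106]
lift 10.77 0.0007 0.0 [0.11 0.03 0.2 ] [0.4764 0.2555 0.0226]
```

View pics/w4.png

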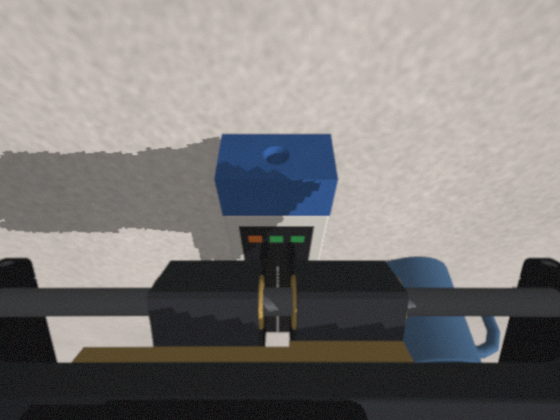

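The fingers closed on top of the hub, so the real fingertips look shorter than the stated TCP. I'll back off and measure where they are.

Run:
```python
from h import *
s=env.read_state(); a=R.from_rotvec(s['tcp_rot']).as_matrix()[:,2]
env.line_to(s['tcp_pos']-a*.07,speed=.15)
for g in [0.,.087]:
    env.gripper_to(g); s=env.read_state(); T=R.from_rotvec(s['tcp_rot'])
    for cam in ['wrist','top','scene']:
        im,d,c=save(cam,f'f_{cam}_{int(g*1000)}'); P=cloud(d,c); q=T.inv().apply(P.reshape(-1,3)-s['tcp_pos'])
        ok=(d.ravel()>0)&(P.reshape(-1,3)[:,2]>.042)&(np.linalg.norm(q[:,:2],axis=1)<.075)&(im.reshape(-1,3).max(1)<90)&(q[:,2]>-.15)&(abs(q[:,0])<.02)
        z=q[ok]; 
        if len(z): i=z[:,2].argsort()[::-1][:60:10]; print(g,cam,len(z),(z[i]*1000).round(0).tolist())
print(s['t'],s['tcp_pos'],s['wrist_force'])
a=[cv2.resize(cv2.imread(f'pics/f_wrist_{g}.png')[100:],(400,229)) for g in (0,87)]; b=cv2.imread('pics/f_scene_87.png')[80:300,300:]
cv2.imwrite('pics/ff.png',np.vstack([np.hstack(a),cv2.resize(np.hstack([b,cv2.imread('pics/f_scene_0.png')[80:300,300:]]),(800,338))]))
```

```text
0.0 wrist 2061 [[9.0, 5.0, -35.0], [9.0, -4.0, -36.0], [9.0, 2.0, -37.0], [9.0, 3.0, -38.0], [11.0, 8.0, -38.0], [9.0, 0.0, -38.0]]
0.0 top 476 [[-10.0, 5.0, -35.0], [6.0, 9.0, -39.0], [-11.0, -7.0, -42.0], [-9.0, 9.0, -45.0], [-12.0, 5.0, -48.0], [2.0, 9.0, -51.0]]
0.0 scene 323 [[9.0, 33.0, -110.0], [17.0, 34.0, -114.0], [11.0, 33.0, -119.0], [-3.0, 34.0, -123.0], [-13.0, 28.0, -126.0], [14.0, 28.0, -127.0]]
0.087 wrist 8893 [[9.0, 45.0, -35.0], [4.0, 44.0, -36.0], [9.0, -43.0, -36.0], [-5.0, 44.0, -36.0], [9.0, 44.0, -37.0], [9.0, -44.0, -37.0]]
0.087 top 562 [[-4.0, 52.0, -34.0], [-1.0, 52.0, -38.0], [-3.0, -43.0, -41.0], [11.0, 52.0, -44.0], [-10.0, 46.0, -45.0], [-10.0, -41.0, -48.0]]
0.087 scene 289 [[-15.0, 54.0, -124.0], [3.0, 52.0, -126.0], [7.0, 51.0, -127.0], [-17.0, 52.0, -128.0], [-16.0, 61.0, -128.0], [-13.0, 50.0, -129.0]]
13.3167 [0.51629714 0.2592449  0.07979139] [ 0.22203246 -0.17202047  0.05542452]
```

View pics/ff.png

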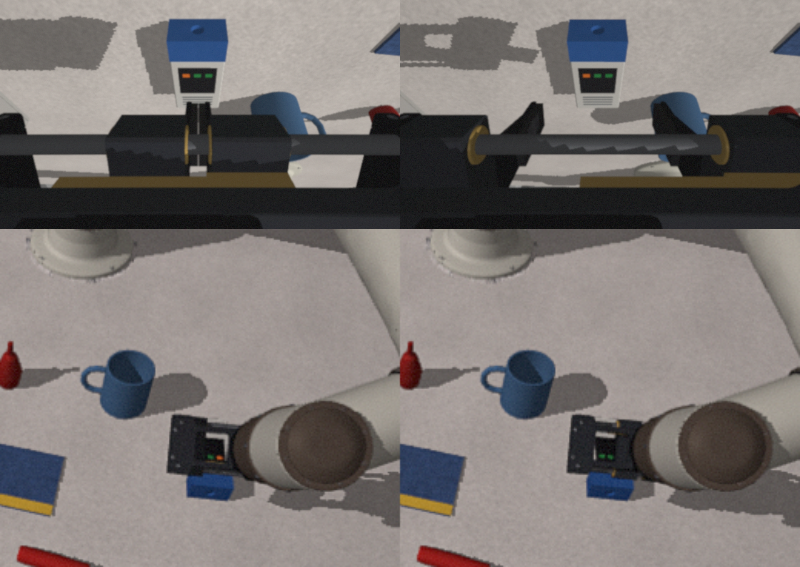

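Wrist and top cameras, and the contact height, all agree: the real fingertips end 35.4 mm short of the stated TCP. I'll correct for that and grasp again.

```bash
sed -i 's/a\*(.019-back)/a*(.0544-back)/' h.py
cat >> h.py <<'E'
def f(n): s=env.read_state(); print(n,round(s['t'],2),round(float(s['finger_gap']),4),round(float(s['finger_force']),2),s['wrist_force'].round(2),s['ft_torque'].round(2),s['tcp_pos'].round(4)); return s
E
python3 - <<'E'
from h import *
Rh=R.from_euler('z',np.radians(5.4)).as_matrix(); ph=np.array([.481,.2563,0])
p,r=tool(Rh,ph,-1); env.line_to(p,r,speed=.1); f('down')
env.gripper_to(.04); s=f('grip')
if s['finger_gap']>.056:
    env.line_to(p+[0,0,.02],speed=.05); f('lift')
    im,d,c=save('wrist','w5')
    for t in ['hub_socket','hub_foot']: print(t,[(round(r['score'],2),w(r['location'],c).round(3).tolist()) for r in env.pinpoint(t,'wrist')[:2]])
E
```

```text
down 14.78 0.0867 0.0 [ 0.59 -0.06  0.62] [ 0.08 -1.23  0.01] [ 0.4566  0.2542 -0.0196]
grip 15.38 0.0598 30.0 [0.   0.57 0.15] [ 0.28 -1.13 -0.1 ] [ 0.456   0.2541 -0.02  ]
lift 15.93 0.0596 30.0 [-0.38  0.18 -6.22] [ 0.12 -2.28 -0.01] [0.4559 0.254  0.    ]
hub_socket [(0.63, [0.544, 0.264, 0.04])]
hub_foot []
```

Run:
```python
from h import *
s=env.read_state(); env.line_to(s['tcp_pos']+[0,0,.18],speed=.2)
p,r=tool(Rstand(MYAW),stand_origin(.06),-1)
print(env.ik(p,r).round(2), env.ik(*tool(Rstand(MYAW),stand_origin(.004),-1)).round(2))
env.movep(p,r); f('above')
for cam in ['scene','wrist','top']:
    im,d,c=save(cam,'ab_'+cam)
    for t in ['hub_socket','hub_foot']: print(cam,t,[(round(r['score'],2),w(r['location'],c).round(3).tolist()) for r in env.pinpoint(t,cam)[:2]])
    if cam=='top':
        P=cloud(d,c);h=cv2.cvtColor(im,cv2.COLOR_RGB2HSV)
        m=(np.hypot(P[...,0]-.57,P[...,1]+.024)<.07)&(P[...,2]>.15)&(h[...,0]>95)&(h[...,0]<130)&(h[...,1]>120); print(rect(P,m),m.sum(), np.linalg.lstsq(np.c_[P[m][:,:2]-P[m][:,:2].mean(0),np.ones(m.sum())],P[m][:,2],rcond=None)[0])
so=stand_origin(.06);print('expected socket',so+Rstand(MYAW)@[.065,0,.017])
cv2.imwrite('pics/ab.png',np.hstack([cv2.imread(f'pics/ab_{k}.png')[80:380,150:530] for k in ('scene','wrist')]))
```

```text
[ 0.16  0.89  0.4  -0.16 -2.03 -1.75] [ 0.16  0.95  0.37 -0.16 -1.94 -1.73]
above 19.52 0.0598 30.0 [-0.11  0.54 -6.4 ] [-0.06 -3.29 -0.01] [ 0.5331 -0.023   0.0998]
scene hub_socket [(0.94, [0.572, -0.019, 0.19])]
scene hub_foot [(0.69, [0.544, -0.269, -0.002]), (0.56, [0.57, -0.024, 0.059])]
wrist hub_socket [(0.57, [0.572, -0.022, 0.189])]
wrist hub_foot []
top hub_socket [(0.9, [0.572, -0.025, 0.19]), (0.41, [0.566, -0.022, -0.001])]
top hub_foot [(0.75, [0.572, -0.025, 0.061])]
(array([ 0.5836, -0.0209]), array([0.0868, 0.0732]), 31.69) 437 [-0.06975158 -0.08737653  0.18649239]
expected socket [ 0.57  -0.024  0.19 ]
```

View pics/ab.png

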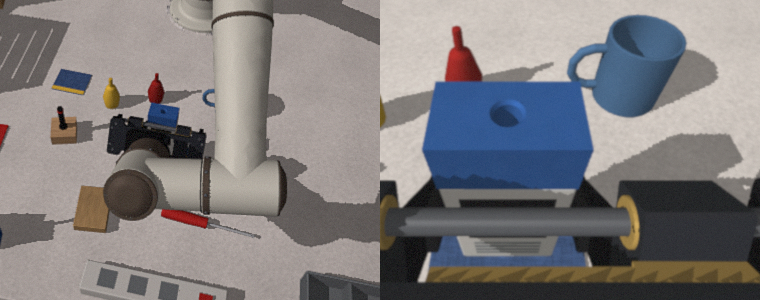

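Run:
```python
from h import *
im,d,c=save('wrist','tilt'); P=cloud(d,c);h=cv2.cvtColor(im,cv2.COLOR_RGB2HSV)
m=(np.hypot(P[...,0]-.57,P[...,1]+.024)<.05)&(P[...,2]>.17)&(h[...,0]>95)&(h[...,0]<130)&(h[...,1]>120)
q=P[m]; zt=np.percentile(q[:,2],80); t=q[abs(q[:,2]-zt)<.006]; t=t[(abs(t[:,0]-.57)<.012)&(np.hypot(t[:,0]-.57,t[:,1]+.024)>.01)]
print('slopes',np.linalg.lstsq(np.c_[t[:,:2]-t[:,:2].mean(0),np.ones(len(t))],t[:,2],rcond=None)[0],len(t))
f0=env.read_state()['wrist_force'][2]
p,r=tool(Rstand(MYAW),stand_origin(.012),-1); env.line_to(p,r,speed=.08)
for k in range(14):
    hgt=.010-.001*k; p,r=tool(Rstand(MYAW),stand_origin(hgt),-1); env.line_to(p,r,speed=.02)
    s=env.read_state(); 
    if s['wrist_force'][2]-f0>5: break
f('contact h=%.3f'%hgt); print(f0)
```

```text
slopes [-1.18152640e-05  5.89347591e-04  1.88868860e-01] 5806
contact h=0.004 22.52 0.0597 30.0 [0.21 0.96 0.94] [ 0.33 -1.67 -0.22] [ 0.5329 -0.0234  0.0451]
-5.630801760841371
```

```bash
cat >> h.py <<'E'
TIP=.0354
def down(xy,tipz,yaw): # yaw of closing direction; tip height of real fingertips
    return np.r_[xy,tipz-TIP], att([0,0,-1],[np.cos(yaw),np.sin(yaw),0])
def topplane(cam,name):
    im,d,c=save(cam,name); P=cloud(d,c);h=cv2.cvtColor(im,cv2.COLOR_RGB2HSV)
    m=(np.hypot(P[...,0]-.57,P[...,1]+.024)<.05)&(P[...,2]>.128)&(P[...,2]<.14)&(h[...,0]>95)&(h[...,0]<130)&(h[...,1]>120)
    print(cam,'hub top',rect(P,m),m.sum(),np.median(P[m][:,2]))
    print([(round(r['score'],2),w(r['location'],c).round(4).tolist()) for r in env.pinpoint('hub_socket',cam)[:1]])
    return P,d
E
python3 - <<'E'
from h import *
env.gripper_to(.087); s=f('rel'); a=R.from_rotvec(s['tcp_rot']).as_matrix()[:,2]
env.line_to(s['tcp_pos']-a*.10,speed=.12)
try: env.line_to(env.read_state()['tcp_pos']+[0,-.03,.12],speed=.2)
except env.PlanningError as e: print('PE',e)
A=np.array([.539,-.2663])
for yaw in (0,np.pi,np.pi/2,-np.pi/2):
    q=env.ik(*down(A,.12,yaw)); print(round(yaw,2),None if q is None else q.round(2))
topplane('top','st_top'); topplane('scene','st_scene'); f('retreated')
E
```

```text
rel 23.29 0.0873 0.0 [-0.26 -0.21  0.43] [-0.01 -1.87  0.03] [ 0.5329 -0.0233  0.0438]
0 [-0.19  0.43 -0.19  0.   -0.95 -2.95]
3.14 [-0.19  0.43 -0.19  0.   -0.95  0.19]
1.57 [-0.19  0.43 -0.19  0.   -0.95 -1.38]
-1.57 [-0.19  0.43 -0.19  0.   -0.95  1.76]
top hub top (array([ 0.5684, -0.025 ]), array([0.0596, 0.0324]), 88.65) 336 0.13365558212823409
[(0.7, [0.5704, -0.0238, 0.1341])]
scene hub top (array([ 0.5754, -0.0399]), array([0.0273, 0.026 ]), 0.12) 51 0.13266723996940655
[(0.78, [0.5717, -0.0194, 0.1351])]
retreated 25.24 0.0869 0.0 [ 0.16 -0.32 -0.02] [-0.01 -1.9  -0.05] [ 0.6141 -0.0544  0.2192]
```

View pics/st_scene.png

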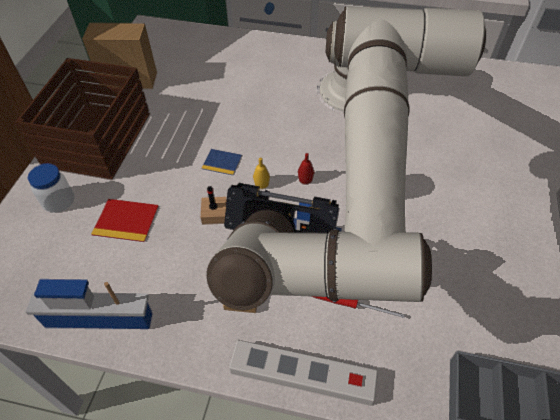

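The hub stands at the mat centre, square, with its top at 134 mm (the gripper at (280,215) is retreating above it). Next I'll fetch the aerial, centring it in x first and then gripping along y.

Run:
```python
from h import *
A=np.array([.539,-.2663])
env.movep(*down(A,.19,np.pi)); f('above')
im,d,c=save('wrist','aer'); P=cloud(d,c)
m=(np.hypot(P[...,0]-A[0],P[...,1]-A[1])<.03)&(P[...,2]>.09)&(P[...,2]<.108)&(d>0); print('aerial top wrist',rect(P,m),m.sum(),P[m].mean(0) if m.any() else 0)
env.line_to(down(A,.062,0)[0],speed=.12)
env.gripper_to(.0148); f('x-centre'); env.gripper_to(.04)
env.movep(*down(A,.062,np.pi/2)); f('turned'); env.gripper_to(0.); f('grip')
```

```text
above 26.95 0.0872 0.0 [ 0.67 -0.41  0.46] [ 0.05 -0.04  0.04] [ 0.5395 -0.2661  0.1545]
aerial top wrist (array([ 0.5385, -0.2686]), array([0.0137, 0.0138]), 89.61) 257 [ 0.53832291 -0.26950832  0.09824556]
x-centre 29.56 0.0146 0.0 [ 0.29 -0.12  0.5 ] [ 0.05 -0.01  0.01] [ 0.539  -0.2663  0.0266]
turned 31.7 0.04 0.0 [-0.31  0.18 -0.25] [ 0.01 -0.15  0.05] [ 0.539  -0.2663  0.0266]
grip 32.29 0.0132 30.0 [-0.49 -0.01 -0.36] [-0.02 -0.16 -0.02] [ 0.539  -0.2663  0.0266]
```

Run:
```python
from h import *
A=np.array([.539,-.2663]); B=np.array([.570,-.0242])
env.line_to(down(A,.25,np.pi/2)[0],speed=.2); f('up')
env.line_to(down(B,.25,np.pi/2)[0],speed=.2)
env.line_to(down(B,.196,np.pi/2)[0],speed=.1); s=f('over')
im,d,c=save('wrist','over'); P=cloud(d,c); q=P.reshape(-1,3)
for lo,hi in [(.142,.16),(.165,.169),(.172,.185),(.185,.196)]:
    m=(np.hypot(q[:,0]-B[0],q[:,1]-B[1])<.02)&(q[:,2]>lo)&(q[:,2]<hi)&(d.ravel()>0); 
    if m.any(): print(lo,m.sum(),q[m].mean(0).round(4),q[m].min(0).round(4),q[m].max(0).round(4))
for t in ['aerial','hub_socket']: print(t,[(round(r['score'],2),w(r['location'],c).round(4).tolist()) for r in env.pinpoint(t,'wrist')[:2]])
save('top','over_top'); save('scene','over_scene')
a=cv2.imread('pics/over.png')[120:420,90:470]; b=cv2.resize(cv2.imread('pics/over_scene.png')[150:300,220:410],(380,300),interpolation=2)
cv2.imwrite('pics/ov.png',np.hstack([a,b]))
```

```text
up 33.38 0.0128 30.0 [ 0.29 -0.74 -1.57] [ 0.05 -0.18 -0.  ] [ 0.5381 -0.2659  0.2131]
over 35.44 0.0133 30.0 [0.65 0.36 1.05] [ 0.05 -0.09 -0.02] [ 0.5705 -0.0245  0.1611]
0.142 9 [ 0.5665 -0.0246  0.1471] [ 0.5662 -0.0268  0.1456] [ 0.5671 -0.0225  0.1484]
0.165 75 [ 0.5635 -0.0249  0.1676] [ 0.5598 -0.0339  0.1652] [ 0.5755 -0.0148  0.169 ]
0.172 172 [ 0.5646 -0.0244  0.1788] [ 0.5627 -0.0314  0.1722] [ 0.5702 -0.0174  0.185 ]
0.185 180 [ 0.5646 -0.0244  0.1908] [ 0.5627 -0.0313  0.1851] [ 0.5696 -0.0175  0.196 ]
aerial [(0.86, [0.5705, -0.0247, 0.1418]), (0.59, [0.5372, -0.2621, 0.0012])]
hub_socket [(0.63, [0.5707, -0.022, 0.1366])]
```

View pics/ov.png

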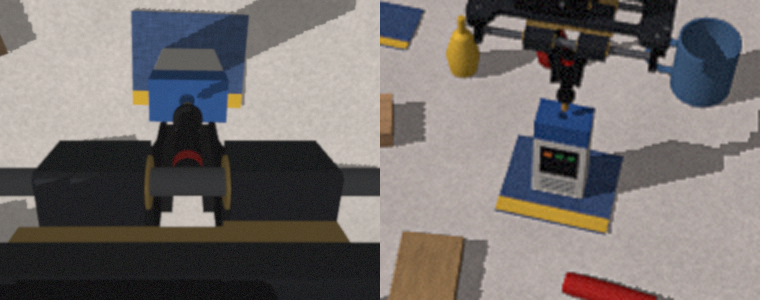

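Hub stands with lights toward the stripe, and the aerial hangs vertical right over the socket. Inserting with force monitoring.

Run:
```python
from h import *
B=np.array([.570,-.0242]); f0=env.read_state()['wrist_force'][2]
for k in range(24):
    z=.194-.0015*k
    env.line_to(down(B,z,0)[0],speed=.03)
    s=env.read_state(); fz=s['wrist_force'][2]-f0
    if fz>6: break
    if z<.163: break
f('stop z=%.4f dF=%.1f'%(z,fz))
```

```text
stop z=0.1640 dF=9.0 40.94 0.0131 30.0 [-1.4  -0.09  8.84] [0.15 0.39 0.03] [ 0.571  -0.0243  0.1305]
```

Run:
```python
from h import *
B=np.array([.570,-.0242])
env.line_to(down(B,.166,0)[0],speed=.03); f('relax')
env.gripper_to(.05); f('rel'); env.line_to(down(B,.27,0)[0],speed=.12)
env.line_to(down(B+[-.05,.15],.30,0)[0],speed=.2); f('away')
im,d,c=save('scene','end')
P,d=topplane('top','end_top')
m=(np.hypot(P[...,0]-B[0],P[...,1]-B[1])<.03)&(P[...,2]>.16)&(d>0); print('aerial top',rect(P,m),m.sum(),P[m][:,2].max(),np.percentile(P[m][:,2],80))
cv2.imwrite('pics/e.png',np.hstack([cv2.imread('pics/end.png')[120:420,100:480],cv2.resize(cv2.imread('pics/end_top.png')[130:310,180:408],(380,300))]))
```

```text
relax 41.19 0.0129 30.0 [-0.32  0.    2.  ] [0.26 0.03 0.01] [ 0.5699 -0.0241  0.1306]
rel 42.09 0.0498 0.0 [-0.22 -0.6  -0.69] [ 0.05 -0.16 -0.05] [ 0.57   -0.0242  0.1306]
away 44.07 0.0501 0.0 [-0.58  0.25  0.81] [ 0.04 -0.16  0.02] [0.5199 0.1253 0.2642]
top hub top (array([ 0.5681, -0.025 ]), array([0.0598, 0.0324]), 88.97) 283 0.1337696891158311
[(0.6, [0.5703, -0.0236, 0.1296])]
aerial top (array([ 0.5684, -0.0261]), array([0.0122, 0.0134]), 85.13) 53 0.2079074176870912 0.20414393785341542
```

View pics/e.png

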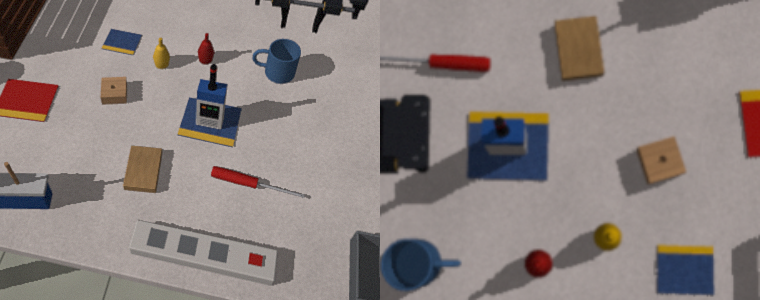

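The hub stands square on the mat with the aerial fully seated (top at 204 mm, as expected), the other things are undisturbed, and the gripper is clear.

```bash
python3 -c "
from rig import env
print(env.finish_job())"
```

```text
the job is handed in; nothing more can be done
None
```

The job is handed in after about 44 s of robot time: the hub stands squarely in the middle of the large blue mat with its lights toward the yellow stripe, the aerial is plugged fully home, and the final pictures show the other things where they were; the first grasp attempts closed on top of the hub without moving it, because the real fingertips end about 35 mm short of the stated TCP.

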